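# Turn the drained measuring cup upright onto the scale and tare it

## Task

The tall steel measuring cup with the handle is draining upside down on the drip tray. Turn it the right way up, stand it gently in the middle of the scale's pan and let go; then press the scale's tare button, the one next to the display, all the way down and release it, so that the cup is not weighed along with the flour. Do not press the power button beside it, do not shove the scale about, and leave the other things where they are.

Things in the scene. Friction and masses are not known exactly. Their poses are not given: they have to be found in the camera images.
- cup: Steel measuring cup, 120 mm tall, straight wall 61 to 62 mm across outside and 2.8 mm thick, rim rolled out to 66 mm over its last 10 mm; about 0.2 kg. Origin: centre of its flat base (outside). Own z runs from base to mouth (points down at the start). Own +x points to the handle, a 12 mm wide strap that stands out to 60 mm from the axis, between 26 and 104 mm above the base.
- cup_mouth (a point): Centre of the cup's mouth, in the plane of its rim, 120 mm from the base along the cup's own z.
- drip_tray: Low steel drip tray with a wire grid, 170 mm along its own x, 130 mm along its own y; fixed. Origin: under its centre, on the counter. The grid that the cup stands on lies 20 mm above it.
- scale: Loose white digital kitchen scale, 145 mm along its own x, 225 mm along its own y, 35 mm tall, 1.2 kg. Origin: under its centre, on the counter. The pan is a 140 mm square plate at its +y end; the two buttons are in the grey panel at its -y end.
- pan_centre (a point): Middle of the top face of the scale's pan, 35 mm above the counter; axes as scale.
- tare_top (a point): Middle of the top of the tare button, the round one, 18 mm across, next to the display; 30 mm above the counter, 2 mm proud of the panel. The power button is its like, 24 mm farther along the scale's own +x, nearer the scale's edge.
- power_top (a point): Middle of the top of the power button (not to be pressed), 24 mm from the tare button, nearer the scale's edge.
- scale_tare (a joint): Travel of the tare button in m: 0 up, 0.0012 all the way down; a spring of about 3 N brings it back.
- scale_power (a joint): Travel of the power button in m: 0 up, 0.0012 down.
- mug: White mug with a handle, mouth up, 84 mm across, 90 mm tall; a bystander. Origin: under it.
- jar: Glass flour jar with a lid, 66 mm across, 120 mm tall; a bystander. Origin: centre of its underside.
- cutter_a: Steel ring cutter, 66 mm across, 32 mm tall; a bystander. Origin: centre of its underside.
- cutter_b: Steel ring cutter, 54 mm across, 30 mm tall; a bystander. Origin: centre of its underside.

How it is judged (in metres and radians):
On the way, in this order (a step that is already met when the one before it is completed fails the run):
1. the cup stands mouth up in the middle of the scale's pan, let go and at rest (angle between cup's own z axis and vertical below 0.09 rad and z of cup in the frame of scale between 0.031 and 0.041 m and horizontal distance between cup and pan_centre below 0.03 m and contact force between the fingers and cup below 0.1 N and linear speed of cup below 0.02 m/s), for 0.2 s.
2. the tare button is pressed all the way down with the cup standing on the pan (all of step 1 and value of joint scale_tare above 0.0009 m), for 0.1 s.
At the end, for the whole second after the job is handed in: The cup stands mouth up (within 5 degrees) on the scale's pan, its axis within 30 mm of the pan's middle, let go and at rest, and the tare button has been pressed and has come up again (all of step 1 and value of joint scale_tare below 0.0005 m and linear speed of scale below 0.02 m/s); the robot touches nothing.
It fails at once if the power button is pressed (value of joint scale_power above 0.0005 m).
It fails at once if the cup is banged on the scale (over 30 N) (contact force between cup and scale above 30 N).
It fails at once if the scale is shoved more than 30 mm (distance of scale from where it was at the start of the episode above 0.03 m).
It fails at once if the mug, the jar or a ring cutter is moved more than 20 mm (distance of any of mug, jar, cutter_a, cutter_b from where it was at the start of the episode above 0.02 m).
It also fails if it takes over 58 s, if anything falls off the work surface, if the arm or the gripper's body presses on something with over 40 N, if the wrist force passes 120 N, or if a joint passes its speed limit or range.

## Robot

A 6-joint arm with a two-finger parallel gripper is mounted at the origin on a cart in front of the work surface, level with it; the furniture and walls round the work are solid. World frame = base frame: x ahead of the robot, y to its left, z up, the work surface at z = 0. Lengths are in mm, angles in rad, forces in N, time in s.
With the tool pointing down it reaches from about 275 to 750 mm from the base axis. Payload 10.2 kg.
Tool frame: the origin (TCP) lies at the very end of the fingers, on their centre line; the grasp point (between the pads) lies 19 mm behind it; x points along the fingers, y is the direction in which the jaws open and shut, and the axes are right-handed (so a half turn about x gives the same grasp; the last joint's range is limited). The gripper opens to 85 mm and grips with 20 to 120 N. Pads are 22 mm wide; open, the fingers measure 114 mm over their backs; the gripper's body (76 mm by 85 mm) begins 54 mm behind the grasp point. The pads swing forward as they close: fully open they stand 13 mm farther back than shut.
Start: joints at [0.908, 0.313, 1.498, -0, 1.331, -0.223], TCP at [223.536, 475.04, 231.294] pointing down, gripper open.
Joint ranges: [-2.94, 2.94], [-0.97, 2.17], [0.19, 2.56], [-1.23, 4.37], [0.02, 3.11], [-2.88, 2.88]. Speed limits (rad/s): [2.39, 2.39, 3.01, 3.14, 3.14, 3.14].

## Interface

Orientations are given as a unit quaternion [w, x, y, z].
In Python, from rig import ctrl, viewer, order gives the robot as it stands. The module is installed in compiled form; this text tells all that it offers.
- The arm moves only by the tool carry_out, never from a script. Its argument "deltas" is a list of rows, each a list of 7 numbers: the gripper command: -1 is fully open, 1 is shut, values between are in proportion, then the shift along the tool's x, y, z in mm, then the turn, a rotation vector about the tool's x, y, z in degrees. A call has exactly 5 rows; each row is the pose to reach, as a shift and turn from the pose commanded when the call began, along the tool's axes at that moment; what a row does not reach only later rows make up. A row lasts 1/8 s, in which the tool goes at most 62.5 mm and 10.7 degrees, less where a joint would pass 70% of its speed; a pose out of reach is approached as far as the arm can. A call with a gripper value outside its range is refused whole. The fingers move at their own pace and stop on an object; "newtons" is the grip in N (left out, the last holds). Time passes only in rows, so rows that repeat a pose let the fingers close, or fill a call up. It gives the time, the measured TCP pose, the force and the opening at its end, in the units of the state.
- ctrl.sense(): the state, without advancing time (a new reading comes with each control period).
- viewer.capture(name): name is "scene" or "side" or "wrist"; returns the picture (400x640x3 uint8, red, green, blue); there is no depth.
- viewer.calibration(name): a dict with "fx", "fy", "cx", "cy" (pixels), "xyz" and "attitude" of the camera in the world; the wrist camera has in their place "T_tool_cam" (4x4, takes a point from camera to tool coordinates, whose origin is the TCP and whose axes are the tool frame's). Camera axes: x right, y down, z forward; pixel columns grow to the right and rows downward; lengths in mm; the calibration is good to about 2 mm. A picture is of the moment at which its call begins: read the wrist's pose just before it. calibration takes no time and is no camera call.
- order.finish_job(): hands the job in, once; it reports no verdict.
The state is a dict: "time_s": time; "joints": joint angles; "dq": joint speeds; "tau": joint torques, N m; "eef_pos": TCP position; "ee_rot": TCP orientation; "force": force on the tool from outside, world axes, zero at the start; "wrist_torque": the same for the moment, N m; "grip_width": opening from 0.0 (shut) to 1.0 (fully open).
Only numpy, scipy, OpenCV 4.12 (cv2) and the standard library are available. Lean on these libraries where they do the work, as an engineer would, in place of code of your own. Each camera call takes 0.05 s, during which the arm holds its last target. There are 200 camera calls.

## Working session

There is one attempt and no reset: what is moved stays moved. The work goes in short steps, Python scripts to look and compute and a tool call to move; the robot and the scene stay as the last step left them, time stands still between calls to the robot, and variables do not carry over. Pictures are saved under pics/ and viewed, about 8 in all and at most 12, crops included, and the job is handed in when it is done.

Besides the shell and the picture viewer there is one more tool, called after "Call:" by a JSON object that holds its "op" and its "data". carry_out: Moves the arm, as the interface text tells. Its arguments: {"type":"object","properties":{"deltas":{"type":"array"},"newtons":{"type":"number"}},"required":["deltas"]}

```bash
mkdir -p pics
python3 - <<'E'
from rig import ctrl, viewer, order
import cv2, numpy as np
s=ctrl.sense(); print({k:np.round(v,3).tolist() for k,v in s.items()})
for n in ["scene","side"]:
    cv2.imwrite(f"pics/{n}0.png",cv2.resize(viewer.capture(n)[:,:,::-1],(800,500)))
    print(n,viewer.calibration(n))
print(viewer.calibration("wrist"))
E
```

```text
{'time_s': 0.0, 'joints': [0.908, 0.313, 1.498, -0.0, 1.331, -0.223], 'dq': [-0.001, -0.002, 0.001, -0.001, -0.001, -0.0], 'tau': [0.0, -41.226, -25.974, -0.0, 0.004, 0.0], 'eef_pos': [223.385, 474.823, 230.741], 'ee_rot': [0.69, 0.154, 0.69, -0.155], 'force': [-0.536, -0.518, -0.913], 'wrist_torque': [0.019, -0.004, -0.055], 'grip_width': 1.002}
scene {'fx': 449.5408427700139, 'fy': 449.5408427700139, 'cx': 322.6016274723999, 'cy': 206.25773623673538, 'xyz': array([ 58.85617667, 267.072492  , 998.32113535]), 'attitude': array([ 0.12761177, -0.34502445,  0.87123199, -0.32500489])}
side {'fx': 369.43656629975044, 'fy': 369.43656629975044, 'cx': 311.73352354692975, 'cy': 204.48997527267338, 'xyz': array([ 588.14728708, -970.00877153,  710.927754  ]), 'attitude': array([-4.17245817e-01,  9.08792712e-01, -3.38049102e-04,  1.27300808e-03])}
{'fx': 352.0329113822421, 'fy': 352.0329113822421, 'cx': 321.79186288584026, 'cy': 203.66108488088176, 'T_tool_cam': array([[ 7.97375032e-04, -3.03547962e-01,  9.52815826e-01,
        -1.42660451e+02],
       [ 9.99999132e-01, -7.57152129e-04, -1.07807437e-03,
        -8.51952914e-02],
       [ 1.04867381e-03,  9.52815859e-01,  3.03547094e-01,
        -7.84826660e+01],
       [ 0.00000000e+00,  0.00000000e+00,  0.00000000e+00,
         1.00000000e+00]])}
```

View pics/scene0.png

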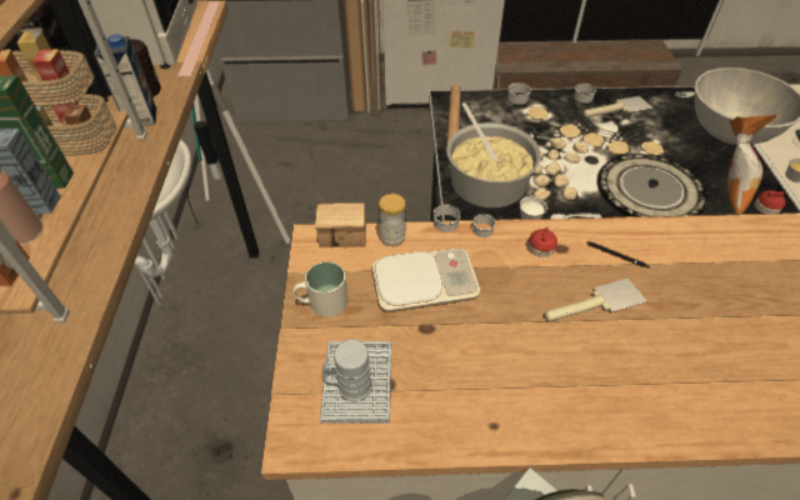

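View pics/side0.png

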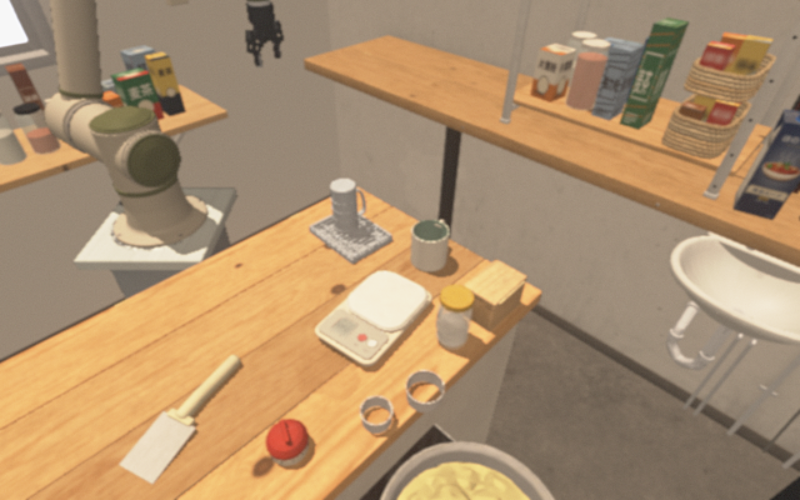

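Both views show the cup with its base up on the tray (scene, about 351,370), its handle toward image left. The scale is at about (425,278) with its buttons at (450,258), the mug at (325,290), and the jar and cutters beyond. I'll enlarge the scene.

```bash
cat > h.py <<'E'
from rig import ctrl, viewer, order
import cv2, numpy as np
from scipy.spatial.transform import Rotation as R
def rot(q): return R.from_quat([q[1],q[2],q[3],q[0]])
def cam(n):
    c=viewer.calibration(n)
    if n=="wrist":
        s=ctrl.sense(); Rt=rot(s["ee_rot"]).as_matrix(); T=c["T_tool_cam"]
        return c,Rt@T[:3,:3],Rt@T[:3,3]+s["eef_pos"]
    return c,rot(c["attitude"]).as_matrix(),np.array(c["xyz"])
def px2w(C,u,v,z):
    c,M,o=C; d=M@np.array([(u-c["cx"])/c["fx"],(v-c["cy"])/c["fy"],1]); return o+d*(z-o[2])/d[2]
def w2px(C,p):
    c,M,o=C; q=M.T@(np.array(p)-o); return np.array([c["fx"]*q[0]/q[2]+c["cx"],c["fy"]*q[1]/q[2]+c["cy"]])
E
python3 - <<'E'
from h import *
im=viewer.capture("scene")[:,:,::-1]
cr=im[150:350,220:400]  # x4 
a=cv2.resize(cr[:150],None,fx=4,fy=4,interpolation=cv2.INTER_CUBIC)
a=cv2.resize(im[190:340,220:400],None,fx=4,fy=4,interpolation=cv2.INTER_CUBIC)
cv2.imwrite("pics/s1.png",a)
C=cam("scene")
print(px2w(C,351/1.25,348/1.25,140), px2w(C,452/1.25,265/1.25,30))
C2=cam("side");print(C2[1])
print(px2w(C2,344/1.25,186/1.25,140), px2w(C2,362/1.25,338/1.25,30))
E
```

```text
[488.61284176 -58.0392961  140.        ] [ 536.11612625 -405.06484017   30.        ]
[[ 9.99996530e-01  4.47881470e-04  2.59590007e-03]
 [-1.67674771e-03 -6.51811627e-01  7.58379055e-01]
 [ 2.03170177e-03 -7.58380776e-01 -6.51808615e-01]]
[485.82932924 -60.24220812 140.        ] [ 538.64048067 -414.53468791   30.        ]
```

View pics/s1.png

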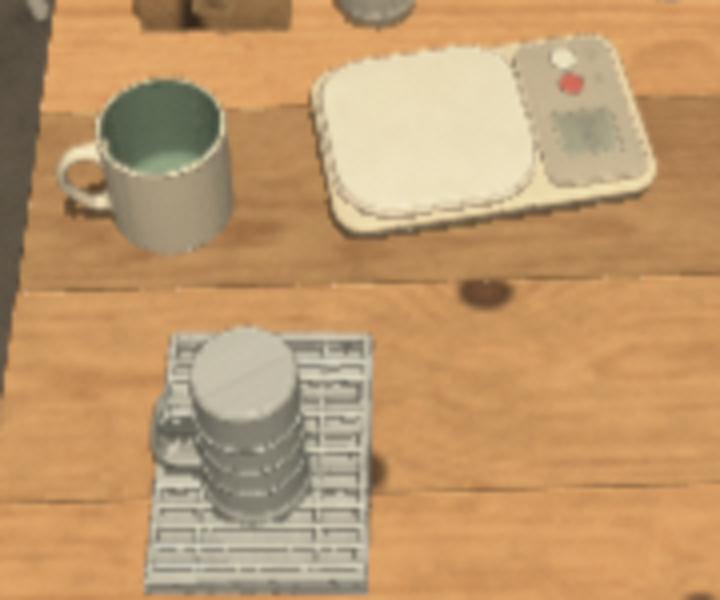

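Enlarged scene crop: cup base centre is at (246,373), with the handle at left (175,435). Pan centre is about (428,128). The tare button next to the display is red (571,83), the power button is white (562,57), and the mug rim centre is about (162,130).

Run:
```python
from h import *
C=cam("scene"); f=lambda x,y,z:np.round(px2w(C,220+x/4,190+y/4,z),0)
for n,x,y,z in [("base",246,373,140),("tare",571,83,30),("power",562,57,30),("mug",162,130,90),
 ("pL",322,110,35),("panFL",345,200,35),("panBL",335,65,35),("panBR",510,50,35),("panFR",530,190,35),("scFL",345,228,5),("scFR",648,185,5),("scBR",610,40,28),
 ("trayBL",172,335,20),("trayBR",372,335,20),("trayFL",148,585,20),("trayFR",366,585,20),("handle_out_top",168,405,110),("handle_low",160,440,70)]:
    print(n,f(x,y,z))
C2=cam("side")
for n,x,y,z in [("tare",362,338,30),("power",372,345,30),("base",344,186,140),("pan",390,298,35),("jar",457,297,120),("mug",430,232,90),("cA",425,383,32)]:
    print("side",n,np.round(px2w(C2,x/1.25,y/1.25,z)))
```

```text
base [478. -51. 140.]
tare [ 537. -411.   30.]
power [ 557. -425.   30.]
mug [ 674. -157.   90.]
pL [ 644. -270.   35.]
panFL [ 578. -226.   35.]
panBL [ 667. -306.   35.]
panBR [ 586. -401.   35.]
panFR [ 494. -316.   35.]
scFL [ 578. -224.    5.]
scFR [ 451. -394.    5.]
scBR [ 543. -463.   28.]
trayBL [592. -82.  20.]
trayBR [ 499. -169.   20.]
trayFL [476.  40.  20.]
trayFR [385. -46.  20.]
handle_out_top [510. -17. 110.]
handle_low [516. -12.  70.]
side tare [ 539. -415.   30.]
side power [ 558. -431.   30.]
side base [486. -60. 140.]
side pan [ 591. -316.   35.]
side jar [ 710. -395.  120.]
side mug [ 679. -168.   90.]
side cA [ 651. -514.   32.]
```

```bash
cat >> h.py <<'E'
from scipy.spatial.transform import Slerp
def ori(az,pitch=0,roll=0):
    """tool x at azimuth az, pitch below horizontal; roll 0 = tool z down (camera on top); deg"""
    a=np.radians(az); x=np.array([np.cos(a),np.sin(a),0]); y=np.array([np.sin(a),-np.cos(a),0]); z=np.cross(x,y)
    return R.from_matrix(np.c_[x,y,z])*R.from_euler("y",-pitch,degrees=True)*R.from_euler("x",roll,degrees=True)
def plan(wps,g,p=None,r=None,mm=50.,dg=9.5):
    """wps: list of (pos,Rotation); prints rows for calls"""
    s=ctrl.sense(); p=np.array(s["eef_pos"]) if p is None else p; r=rot(s["ee_rot"]) if r is None else r
    poses=[]; cp,cr=p,r
    for q,t in wps:
        q=np.array(q,float); n=int(max(1,np.ceil(np.linalg.norm(q-cp)/mm),np.ceil(np.degrees((cr.inv()*t).magnitude())/dg)))
        sl=Slerp([0,1],R.concatenate([cr,t]))
        poses+=[(cp+(q-cp)*i/n,sl(i/n)) for i in range(1,n+1)]; cp,cr=q,t
    while len(poses)%5: poses.append(poses[-1])
    for k in range(0,len(poses),5):
        rows=[]
        for q,t in poses[k:k+5]:
            rows.append([g]+np.round(r.inv().apply(q-p),0).astype(int).tolist()+np.round((r.inv()*t).as_rotvec(degrees=True),1).tolist())
        print(rows); p,r=poses[k+4]
E
python3 - <<'E'
from h import *
d=np.array([.5,.866,0]); C=np.array([482,-55,0])
print("rot",np.degrees((rot(ctrl.sense()["ee_rot"]).inv()*ori(60)).magnitude()), ori(60).as_matrix().round(2).tolist())
p=C-130*d; p[2]=240
plan([(p,ori(60))],-1)
E
```

```text
rot 122.83664198875933 [[0.5, 0.87, 0.0], [0.87, -0.5, 0.0], [0.0, 0.0, -1.0]]
[[-1, -1, -36, 32, 5.2, 4.8, 5.2], [-1, -1, -71, 64, 10.4, 9.6, 10.4], [-1, -2, -107, 96, 15.6, 14.4, 15.6], [-1, -2, -143, 128, 20.8, 19.1, 20.8], [-1, -3, -178, 160, 26.0, 23.9, 26.0]]
[[-1, -27, -12, 37, 5.2, 4.8, 5.2], [-1, -55, -25, 75, 10.4, 9.6, 10.4], [-1, -82, -37, 112, 15.6, 14.4, 15.6], [-1, -109, -50, 149, 20.8, 19.1, 20.8], [-1, -137, -62, 187, 26.0, 23.9, 26.0]]
[[-1, -39, 18, 22, 5.2, 4.8, 5.2], [-1, -78, 35, 43, 10.4, 9.6, 10.4], [-1, -117, 53, 65, 15.6, 14.4, 15.6], [-1, -156, 70, 86, 20.8, 19.1, 20.8], [-1, -156, 70, 86, 20.8, 19.1, 20.8]]
```

Call:
{"op": "carry_out", "data": {"deltas": [[-1, -1, -36, 32, 5.2, 4.8, 5.2], [-1, -1, -71, 64, 10.4, 9.6, 10.4], [-1, -2, -107, 96, 15.6, 14.4, 15.6], [-1, -2, -143, 128, 20.8, 19.1, 20.8], [-1, -3, -178, 160, 26.0, 23.9, 26.0]]}}

```text
time_s: 0.78
eef_pos: [290.5, 252.0, 233.9]
ee_rot: [0.506, 0.471, 0.714, -0.114]
force: [0.9, 0.6, 1.1]
grip_width: 1.001
```

Run:
```python
from h import *
s=ctrl.sense(); print(np.round(s["joints"],3),s["eef_pos"],s["time_s"],rot(s["ee_rot"]).as_matrix().round(2).tolist())
d=np.array([.5,.866,0]); C=np.array([482,-55,0])
p=C-130*d; p[2]=240
plan([(p,ori(60))],-1)
```

```text
[-0.021 -0.117  2.089  0.615  1.294 -0.908] [290.47944181 252.00821373 233.94865914] 0.775 [[-0.04, 0.79, 0.62], [0.56, 0.53, -0.64], [-0.83, 0.31, -0.46]]
[[-1, -27, -13, 38, 5.3, 4.9, 5.3], [-1, -54, -27, 76, 10.6, 9.7, 10.6], [-1, -81, -40, 114, 15.8, 14.6, 15.9], [-1, -108, -54, 153, 21.1, 19.5, 21.2], [-1, -136, -67, 191, 26.4, 24.4, 26.5]]
[[-1, -40, 17, 22, 5.3, 4.9, 5.3], [-1, -79, 35, 44, 10.6, 9.7, 10.6], [-1, -119, 52, 67, 15.8, 14.6, 15.9], [-1, -159, 70, 89, 21.1, 19.5, 21.2], [-1, -159, 70, 89, 21.1, 19.5, 21.2]]
```

Call:
{"op": "carry_out", "data": {"deltas": [[-1, -27, -13, 38, 5.3, 4.9, 5.3], [-1, -54, -27, 76, 10.6, 9.7, 10.6], [-1, -81, -40, 114, 15.8, 14.6, 15.9], [-1, -108, -54, 153, 21.1, 19.5, 21.2], [-1, -136, -67, 191, 26.4, 24.4, 26.5]]}}

```text
time_s: 1.4
eef_pos: [362.2, 17.9, 238.3]
ee_rot: [0.24, 0.734, 0.633, -0.055]
force: [0.4, 1.1, 0.5]
grip_width: 1.001
```

Run:
```python
from h import *
s=ctrl.sense(); print(np.round(s["joints"],3),s["eef_pos"],s["time_s"],rot(s["ee_rot"]).as_matrix().round(2).tolist())
d=np.array([.5,.866,0]); C=np.array([482,-55,0])
p=C-130*d; p[2]=240
plan([(p,ori(60))],-1)
```

```text
[-0.909  0.207  2.095  0.803  1.758 -1.263] [362.15817938  17.9026927  238.27015536] 1.4 [[0.19, 0.96, 0.22], [0.9, -0.08, -0.42], [-0.38, 0.28, -0.88]]
[[-1, -39, 17, 22, 5.2, 4.9, 5.3], [-1, -79, 34, 44, 10.5, 9.7, 10.5], [-1, -118, 51, 67, 15.7, 14.6, 15.8], [-1, -158, 68, 89, 21.0, 19.5, 21.1], [-1, -158, 68, 89, 21.0, 19.5, 21.1]]
```

Call:
{"op": "carry_out", "data": {"deltas": [[-1, -39, 17, 22, 5.2, 4.9, 5.3], [-1, -79, 34, 44, 10.5, 9.7, 10.5], [-1, -118, 51, 67, 15.7, 14.6, 15.8], [-1, -158, 68, 89, 21.0, 19.5, 21.1], [-1, -158, 68, 89, 21.0, 19.5, 21.1]]}}

```text
time_s: 2.02
eef_pos: [417.1, -167.6, 239.5]
ee_rot: [0.0, 0.866, 0.501, -0.001]
force: [-0.6, 0.9, -0.6]
grip_width: 1.0
```

Run:
```python
from h import *
s=ctrl.sense(); print(np.round(s["joints"],3),s["eef_pos"],s["time_s"],rot(s["ee_rot"]).as_matrix().round(2).tolist())
C=cam("wrist"); im=viewer.capture("wrist")[:,:,::-1]; cv2.imwrite("pics/w1.png",im)
print([w2px(C,q).round() for q in ([482,-55,140],[482,-55,20],[512,-14,70])])
p=np.array([417,-168,75])
plan([(p,ori(60))],-1)
```

```text
[-1.173  0.584  1.85   1.046  1.974 -0.974] [ 417.06148824 -167.59128543  239.52260814] 2.025 [[0.5, 0.87, -0.0], [0.87, -0.5, -0.0], [-0.0, -0.0, -1.0]]
[array([322., 300.]), array([322., 404.]), array([327., 329.])]
[[-1, 0, 0, 41, 0.0, 0.0, 0.1], [-1, -1, 0, 82, 0.0, 0.1, 0.1], [-1, -1, 1, 124, 0.0, 0.1, 0.2], [-1, -1, 1, 165, 0.1, 0.1, 0.2], [-1, -1, 1, 165, 0.1, 0.1, 0.2]]
```

View pics/w1.png

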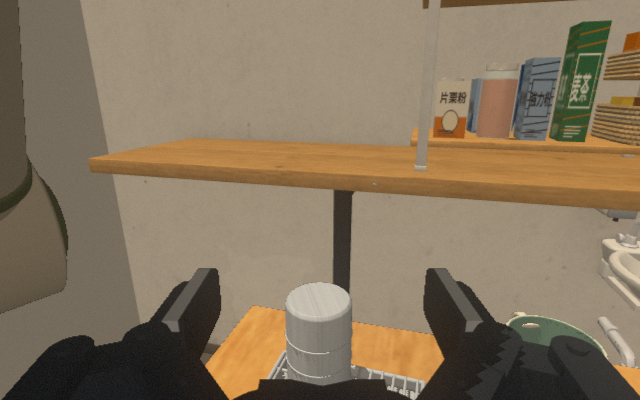

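The wrist view puts the cup base top at (319,302) against a predicted (322,300). The cup is about 2 mm to the left, with the handle hidden straight ahead, as intended.

Call:
{"op": "carry_out", "data": {"deltas": [[-1, 0, -1, 41, 0, 0, 0], [-1, 0, -2, 82, 0, 0, 0], [-1, 0, -2, 124, 0, 0, 0], [-1, 0, -2, 165, 0, 0, 0], [-1, 0, -2, 165, 0, 0, 0]]}}

```text
time_s: 2.7
eef_pos: [415.1, -163.8, 75.0]
ee_rot: [-0.0, 0.864, 0.503, -0.001]
force: [-0.3, -0.9, 1.3]
grip_width: 1.002
```

Run:
```python
from h import *
s=ctrl.sense(); print(np.round(s["joints"],3),s["eef_pos"],s["time_s"],s["force"])
C=cam("wrist"); im=viewer.capture("wrist")[:,:,::-1]; cv2.imwrite("pics/w2.png",im)
print([w2px(C,q).round() for q in ([480,-54,140],[480,-54,20],[512,-14,70])])
```

```text
[-1.172  0.944  1.815  0.952  1.799 -1.261] [ 415.14453948 -163.84744069   74.96739885] 2.7 [-0.28225323 -0.85602665  1.28614675]
[array([325., 109.]), array([325., 256.]), array([333., 183.])]
```

View pics/w2.png

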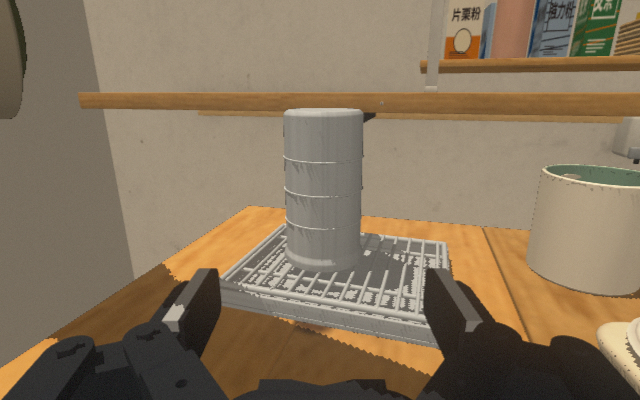

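Cup centred at u≈324 between the fingers and at the expected distance. Advancing, then closing.

Call:
{"op": "carry_out", "data": {"deltas": [[-1, 35, 0, 0, 0, 0, 0], [-1, 70, 0, 0, 0, 0, 0], [-1, 105, 0, 0, 0, 0, 0], [-1, 135, 0, 0, 0, 0, 0], [-1, 152, 0, 0, 0, 0, 0]]}}

```text
time_s: 3.38
eef_pos: [491.2, -31.9, 76.9]
ee_rot: [0.003, 0.864, 0.503, -0.0]
force: [-0.4, -0.2, -0.2]
grip_width: 1.002
```

Call:
{"op": "carry_out", "data": {"deltas": [[0.2, 0, 0, 0, 0, 0, 0], [1, 0, 0, 0, 0, 0, 0], [1, 0, 0, 0, 0, 0, 0], [1, 0, 0, 0, 0, 0, 0], [1, 0, 0, 0, 0, 0, 0]], "newtons": 60}}

```text
time_s: 4.0
eef_pos: [490.7, -33.8, 75.8]
ee_rot: [0.001, 0.865, 0.502, 0.0]
force: [1.6, 2.9, 6.6]
grip_width: 0.697
```

Call:
{"op": "carry_out", "data": {"deltas": [[1, 0, 0, 0, 0, 0, 0], [1, 0, 0, 0, 0, 0, 0], [1, 0, 0, 0, 0, 0, 0], [1, 0, 0, -10, 0, 0, 0], [1, 0, 0, -20, 0, 0, 0]]}}

```text
time_s: 4.62
eef_pos: [490.7, -33.4, 95.6]
ee_rot: [0.002, 0.865, 0.502, -0.001]
force: [-0.0, 0.4, -1.5]
grip_width: 0.693
```

Gripped and lifted (opening 59 mm, weight shows in the force). Next: lift, roll and carry.

Run:
```python
from h import *
P=np.array([585,-313,0.]); d=ori(-35).as_matrix()[:,0]
T=P+23*d; T[2]=200; print(T)
plan([([470,-70,230],ori(55,0,25)),([500,-200,250],ori(10,0,90)),(T,ori(-35,0,180))],1,mm=45)
```

```text
[ 603.84049702 -326.19225804  200.        ]
[[1, -11, 0, -34, 6.3, 0.3, 1.3], [1, -21, 0, -67, 12.5, 0.7, 2.5], [1, -32, 0, -101, 18.8, 1.0, 3.8], [1, -43, 0, -134, 25.1, 1.3, 5.1], [1, -53, 10, -136, 31.7, 5.4, 8.8]]
[[1, -9, 9, -8, 6.8, 4.4, 2.8], [1, -18, 17, -17, 13.7, 8.9, 5.7], [1, -27, 26, -25, 20.5, 13.3, 8.5], [1, -36, 34, -34, 27.3, 17.8, 11.3], [1, -44, 43, -42, 34.2, 22.2, 14.1]]
[[1, -3, 3, -14, 6.8, 4.4, 2.8], [1, -5, 6, -29, 13.7, 8.9, 5.7], [1, -8, 9, -43, 20.5, 13.3, 8.5], [1, -5, 19, -55, 27.6, 17.7, 5.0], [1, -2, 28, -66, 34.6, 22.0, 1.5]]
[[1, 8, 2, -13, 7.7, 3.2, -3.2], [1, 17, 4, -26, 15.4, 6.4, -6.4], [1, 25, 6, -39, 23.2, 9.6, -9.6], [1, 34, 8, -52, 30.9, 12.8, -12.8], [1, 42, 10, -65, 38.6, 16.0, -16.0]]
[[1, 12, -3, -10, 7.7, 3.2, -3.2], [1, 24, -6, -19, 15.4, 6.4, -6.4], [1, 36, -9, -29, 23.2, 9.6, -9.6], [1, 47, -12, -38, 30.9, 12.8, -12.8], [1, 47, -12, -38, 30.9, 12.8, -12.8]]
```

Call:
{"op": "carry_out", "data": {"deltas": [[1, -11, 0, -34, 6.3, 0.3, 1.3], [1, -21, 0, -67, 12.5, 0.7, 2.5], [1, -32, 0, -101, 18.8, 1.0, 3.8], [1, -43, 0, -134, 25.1, 1.3, 5.1], [1, -53, 10, -136, 31.7, 5.4, 8.8]]}}

```text
time_s: 5.25
eef_pos: [473.1, -84.2, 233.6]
ee_rot: [-0.257, 0.868, 0.414, -0.097]
force: [0.1, 0.5, -3.1]
grip_width: 0.695
```

Call:
{"op": "carry_out", "data": {"deltas": [[1, -9, 9, -8, 6.8, 4.4, 2.8], [1, -18, 17, -17, 13.7, 8.9, 5.7], [1, -27, 26, -25, 20.5, 13.3, 8.5], [1, -36, 34, -34, 27.3, 17.8, 11.3], [1, -44, 43, -42, 34.2, 22.2, 14.1]]}}

```text
time_s: 5.88
eef_pos: [489.8, -155.8, 242.6]
ee_rot: [-0.561, 0.799, 0.203, -0.078]
force: [0.0, 0.3, -1.9]
grip_width: 0.697
```

Run:
```python
from h import *
s=ctrl.sense(); print(np.round(s["joints"],3),s["eef_pos"],s["time_s"],s["grip_width"])
plan([([500,-200,250],ori(10,0,90)),([604,-326,200],ori(-35,0,180))],1,mm=45)
```

```text
[-1.112  0.487  2.19   1.645  1.649  0.097] [ 489.84987121 -155.8170964   242.57413886] 5.875 0.6967326634522745
[[1, -3, 3, -15, 6.7, 4.4, 2.8], [1, -6, 5, -30, 13.5, 8.8, 5.6], [1, -8, 8, -44, 20.2, 13.2, 8.5], [1, -5, 18, -56, 27.3, 17.6, 5.0], [1, -2, 28, -68, 34.3, 21.9, 1.5]]
[[1, 8, 2, -13, 7.7, 3.2, -3.2], [1, 17, 4, -26, 15.4, 6.4, -6.4], [1, 25, 6, -39, 23.2, 9.6, -9.6], [1, 34, 8, -52, 30.9, 12.8, -12.8], [1, 42, 10, -65, 38.6, 16.0, -16.0]]
[[1, 12, -3, -10, 7.7, 3.2, -3.2], [1, 24, -6, -19, 15.4, 6.4, -6.4], [1, 36, -9, -29, 23.2, 9.6, -9.6], [1, 48, -12, -38, 30.9, 12.8, -12.8], [1, 48, -12, -38, 30.9, 12.8, -12.8]]
```

Call:
{"op": "carry_out", "data": {"deltas": [[1, -3, 3, -15, 6.7, 4.4, 2.8], [1, -6, 5, -30, 13.5, 8.8, 5.6], [1, -8, 8, -44, 20.2, 13.2, 8.5], [1, -5, 18, -56, 27.3, 17.6, 5.0], [1, -2, 28, -68, 34.3, 21.9, 1.5]]}}

```text
time_s: 6.5
eef_pos: [518.9, -223.4, 241.4]
ee_rot: [0.797, -0.602, -0.054, -0.01]
force: [-0.1, -0.3, -2.0]
grip_width: 0.697
```

Run:
```python
from h import *
s=ctrl.sense(); print(np.round(s["joints"],3),s["eef_pos"],s["time_s"],s["grip_width"])
plan([([604,-326,200],ori(-35,0,180))],1,mm=45)
```

```text
[-1.061  0.473  2.225  2.032  1.469  0.672] [ 518.94441975 -223.37207441  241.35531746] 6.5 0.6971693010864514
[[1, 8, 2, -13, 7.7, 3.2, -3.2], [1, 17, 4, -26, 15.4, 6.4, -6.4], [1, 25, 6, -39, 23.2, 9.6, -9.5], [1, 34, 8, -52, 30.9, 12.9, -12.7], [1, 42, 10, -64, 38.6, 16.1, -15.9]]
[[1, 12, -3, -10, 7.7, 3.2, -3.2], [1, 24, -6, -19, 15.4, 6.4, -6.4], [1, 36, -9, -29, 23.2, 9.6, -9.5], [1, 47, -12, -38, 30.9, 12.9, -12.7], [1, 47, -12, -38, 30.9, 12.9, -12.7]]
```

Call:
{"op": "carry_out", "data": {"deltas": [[1, 8, 2, -13, 7.7, 3.2, -3.2], [1, 17, 4, -26, 15.4, 6.4, -6.4], [1, 25, 6, -39, 23.2, 9.6, -9.5], [1, 34, 8, -52, 30.9, 12.9, -12.7], [1, 42, 10, -64, 38.6, 16.1, -15.9]]}}

```text
time_s: 7.12
eef_pos: [566.4, -279.8, 218.2]
ee_rot: [0.941, -0.285, -0.025, -0.182]
force: [-0.1, -0.4, -1.2]
grip_width: 0.689
```

Call:
{"op": "carry_out", "data": {"deltas": [[1, 12, -3, -10, 7.7, 3.2, -3.2], [1, 24, -6, -19, 15.4, 6.4, -6.4], [1, 36, -9, -29, 23.2, 9.6, -9.5], [1, 47, -12, -38, 30.9, 12.9, -12.7], [1, 47, -12, -38, 30.9, 12.9, -12.7]]}}

```text
time_s: 7.75
eef_pos: [604.2, -324.4, 201.2]
ee_rot: [0.954, -0.002, -0.0, -0.299]
force: [-0.2, 0.5, -2.9]
grip_width: 0.689
```

Run:
```python
from h import *
s=ctrl.sense(); print(np.round(s["joints"],3),s["eef_pos"],s["time_s"],s["grip_width"],rot(s["ee_rot"]).as_matrix().round(3).tolist())
a=viewer.capture("side")[140:310,220:400,::-1]; b=viewer.capture("scene")[120:290,270:450,::-1]
cv2.imwrite("pics/p1.png",cv2.resize(np.hstack([a,b]),None,fx=2.2,fy=2.2,interpolation=cv2.INTER_CUBIC))
```

```text
[-0.697  0.603  2.006  3.037  1.042  1.62 ] [ 604.24863599 -324.40179471  201.19359099] 7.75 0.6891330021148484 [[0.821, 0.57, 0.001], [-0.57, 0.821, 0.005], [0.002, -0.004, 1.0]]
```

View pics/p1.png

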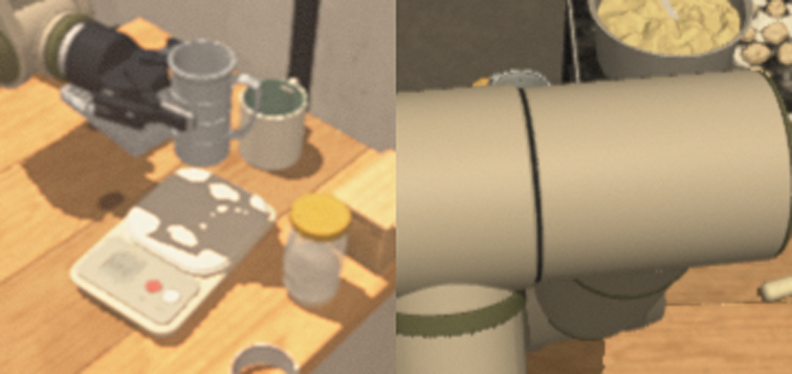

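Side crop: the cup is upright, rim centre about (202,62), handle to the right. Below it the pan has corners at about (195,170), (275,214), (215,272) and (130,222). The red tare button is at (152,286), the white power button at (171,296).

Run:
```python
from h import *
C=cam("side"); f=lambda x,y,z:np.round(px2w(C,220+x/2.2,140+y/2.2,z),0)
print("rim",f(202,62,256.5)); q=[f(*c,35) for c in [(195,168),(277,214),(215,276),(128,222)]]; print(q,np.mean(q,0))
print(f(152,286,30),f(171,296,30)); s=ctrl.sense()["eef_pos"]; print("cup by tool",s-23*np.array([.821,-.57,0]))
```

```text
rim [ 590. -323.  256.]
[array([ 582., -233.,   35.]), array([ 678., -312.,   35.]), array([ 605., -404.,   35.]), array([ 506., -324.,   35.])] [ 592.75 -318.25   35.  ]
[ 537. -413.   30.] [ 558. -427.   30.]
cup by tool [ 584.57776678 -311.37525179  200.07077043]
```

Call:
{"op": "carry_out", "data": {"deltas": [[1, 2, 0, -25, 0, 0, 0], [1, 4, 0, -50, 0, 0, 0], [1, 4, 0, -72, 0, 0, 0], [1, 4, 0, -88, 0, 0, 0], [1, 4, 0, -94, 0, 0, 0]]}}

```text
time_s: 8.48
eef_pos: [606.3, -327.4, 104.8]
ee_rot: [0.954, -0.002, 0.001, -0.299]
force: [0.1, -0.2, -1.8]
grip_width: 0.691
```

Call:
{"op": "carry_out", "data": {"deltas": [[1, 0, 0, -1, 0, 0, 0], [1, 0, 0, -2, 0, 0, 0], [1, 0, 0, -3, 0, 0, 0], [1, 0, 0, -4, 0, 0, 0], [1, 0, 0, -4.5, 0, 0, 0]]}}

```text
time_s: 9.1
eef_pos: [607.0, -327.3, 101.6]
ee_rot: [0.954, -0.002, 0.0, -0.299]
force: [0.2, -0.0, -2.2]
grip_width: 0.695
```

Call:
{"op": "carry_out", "data": {"deltas": [[1, 0, 0, -0.4, 0, 0, 0], [1, 0, 0, -0.8, 0, 0, 0], [1, 0, 0, -1.2, 0, 0, 0], [1, 0, 0, -1.6, 0, 0, 0], [1, 0, 0, -1.6, 0, 0, 0]]}}

```text
time_s: 9.72
eef_pos: [607.0, -327.4, 99.8]
ee_rot: [0.954, -0.002, 0.001, -0.299]
force: [-0.6, 0.4, -3.0]
grip_width: 0.693
```

Call:
{"op": "carry_out", "data": {"deltas": [[1, 0, 0, -0.4, 0, 0, 0], [1, 0, 0, -0.8, 0, 0, 0], [1, 0, 0, -1.2, 0, 0, 0], [1, 0, 0, -1.2, 0, 0, 0], [1, 0, 0, -1.2, 0, 0, 0]]}}

```text
time_s: 10.35
eef_pos: [607.1, -327.5, 99.4]
ee_rot: [0.954, -0.002, -0.0, -0.299]
force: [-2.4, 1.8, 3.5]
grip_width: 0.693
```

Contact made (net ~6 N upward). Releasing.

Call:
{"op": "carry_out", "data": {"deltas": [[0.3, 0, 0, 0, 0, 0, 0], [0, 0, 0, 0, 0, 0, 0], [-1, 0, 0, 0, 0, 0, 0], [-1, 0, 0, 0, 0, 0, 0], [-1, 0, 0, 0, 0, 0, 0]]}}

```text
time_s: 10.98
eef_pos: [607.0, -327.4, 98.4]
ee_rot: [0.954, -0.002, 0.001, -0.299]
force: [-0.8, 0.8, -0.5]
grip_width: 1.001
```

Run:
```python
from h import *
s=ctrl.sense(); print(s["eef_pos"],s["time_s"],s["grip_width"],s["force"])
a=viewer.capture("side")[140:310,220:400,::-1]; b=viewer.capture("wrist")[:,:,::-1]
cv2.imwrite("pics/p2.png",np.hstack([cv2.resize(a,(396,374),interpolation=cv2.INTER_CUBIC),cv2.resize(b,(400,250))[:,:].copy() if 0 else cv2.copyMakeBorder(cv2.resize(b,(400,250)),0,124,0,0,cv2.BORDER_CONSTANT)]))
```

```text
[ 606.96350296 -327.35890936   98.42018889] 10.975 1.0013631194329529 [-0.84011152  0.79407574 -0.54418642]
```

View pics/p2.png

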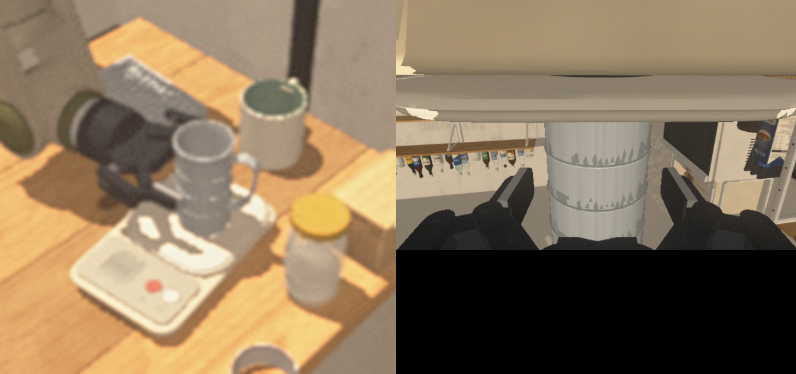

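The cup stands on the pan with its handle to the right, and the jaws are clear on both sides. Backing off.

Call:
{"op": "carry_out", "data": {"deltas": [[-1, -25, 0, 0, 0, 0, 0], [-1, -60, 0, 0, 0, 0, 0], [-1, -100, 0, 0, 0, 0, 0], [-1, -140, 0, 0, 0, 0, 0], [-1, -160, 0, 0, 0, 0, 0]]}}

```text
time_s: 11.7
eef_pos: [474.5, -235.1, 98.6]
ee_rot: [0.954, -0.001, 0.001, -0.299]
force: [0.0, -0.5, -0.4]
grip_width: 1.003
```

Run:
```python
from h import *
s=ctrl.sense(); print(s["eef_pos"],np.round(s["joints"],2),s["time_s"],s["force"])
T=ori(-41,90,180); print(T.as_matrix().round(2).tolist())
plan([([470,-270,230],ori(-38,45,180)),([535,-410,200],T)],1)
```

```text
[ 474.53387385 -235.08450839   98.61638087] [-0.75  0.85  2.38  3.    1.66  1.55] 11.7 [ 0.0464964  -0.45165879 -0.42236099]
[[0.0, 0.66, 0.75], [-0.0, 0.75, -0.66], [-1.0, 0.0, 0.0]]
[[1, 3, -6, 26, 0.3, 9.0, -0.6], [1, 6, -13, 53, 0.6, 18.0, -1.2], [1, 10, -19, 79, 0.8, 26.9, -1.7], [1, 13, -25, 105, 1.1, 35.9, -2.3], [1, 16, -32, 131, 1.4, 44.9, -2.9]]
[[1, 24, -14, 15, 0.6, 9.0, -0.2], [1, 47, -28, 30, 1.1, 18.0, -0.5], [1, 71, -42, 46, 1.7, 27.0, -0.7], [1, 95, -56, 61, 2.3, 36.0, -0.9], [1, 118, -70, 76, 2.8, 45.0, -1.2]]
```

Run:
```python
from h import *
a=np.radians(139); z=np.array([np.cos(a),np.sin(a),0]); x=np.array([0,0,-1.]); T=R.from_matrix(np.c_[x,np.cross(z,x),z])
print(np.degrees((ori(55,0,180).inv()*T).magnitude()))
plan([([470,-220,200],ori(-15,0,180)),([470,-250,260],ori(55,0,180)),([535,-410,200],T)],1)
```

```text
116.59850574030656
[[1, -4, 3, 34, 0.1, -0.0, 6.6], [1, -8, 6, 68, 0.1, -0.1, 13.2], [1, -12, 9, 101, 0.2, -0.1, 19.8], [1, -10, 6, 109, 0.2, -0.1, 28.6], [1, -8, 3, 116, 0.1, -0.1, 37.3]]
[[1, 0, -4, 7, -0.0, -0.0, 8.8], [1, 0, -7, 15, 0.0, -0.0, 17.5], [1, 0, -11, 22, -0.0, -0.0, 26.3], [1, -1, -15, 30, 0.0, -0.0, 35.0], [1, -1, -19, 38, -0.0, -0.0, 43.8]]
[[1, -3, -3, 8, 0.0, -0.0, 8.8], [1, -8, -15, 3, -5.4, 5.2, 13.7], [1, -14, -27, -2, -10.8, 10.3, 18.7], [1, -19, -39, -6, -16.3, 15.5, 23.6], [1, -24, -51, -11, -21.7, 20.7, 28.5]]
[[1, -7, -6, -11, -5.0, 5.5, 5.0], [1, -14, -12, -21, -10.0, 11.1, 10.0], [1, -22, -17, -32, -15.0, 16.6, 15.0], [1, -29, -23, -42, -20.0, 22.2, 20.0], [1, -36, -29, -53, -24.9, 27.7, 24.9]]
[[1, -2, 2, -14, -5.0, 5.5, 5.0], [1, -4, 4, -28, -10.0, 11.1, 10.0], [1, -6, 6, -41, -15.0, 16.6, 15.0], [1, -8, 7, -55, -20.0, 22.2, 20.0], [1, -8, 7, -55, -20.0, 22.2, 20.0]]
```

Call:
{"op": "carry_out", "data": {"deltas": [[1, -4, 3, 34, 0, 0, 6.6], [1, -8, 6, 68, 0, 0, 13.2], [1, -12, 9, 101, 0, 0, 19.8], [1, -10, 6, 109, 0, 0, 28.6], [1, -8, 3, 116, 0, 0, 37.3]]}}

```text
time_s: 12.32
eef_pos: [470.5, -228.8, 215.3]
ee_rot: [1.0, -0.002, 0.001, 0.024]
force: [1.2, 0.4, -0.0]
grip_width: 0.0
```

Call:
{"op": "carry_out", "data": {"deltas": [[1, 0, -4, 7, 0, 0, 8.8], [1, 0, -7, 15, 0, 0, 17.5], [1, 0, -11, 22, 0, 0, 26.3], [1, 0, -15, 30, 0, 0, 35], [1, 0, -19, 38, 0, 0, 43.8]]}}

```text
time_s: 12.95
eef_pos: [471.7, -247.9, 252.9]
ee_rot: [0.919, -0.001, 0.002, 0.395]
force: [0.8, 0.9, 1.3]
grip_width: 0.003
```

```bash
cat >> h.py <<'E'
a=np.radians(139); z=np.array([np.cos(a),np.sin(a),0]); x=np.array([0,0,-1.]); T=R.from_matrix(np.c_[x,np.cross(z,x),z])
E
python3 - <<'E'
from h import *
s=ctrl.sense(); print(s["eef_pos"],np.round(s["joints"],2),s["time_s"],s["force"])
plan([([470,-250,260],ori(55,0,180)),([535,-410,200],T)],1)
E
```

```text
[ 471.66326914 -247.90636977  252.94491267] [-1.19  0.62  1.73  1.25  1.88  2.32] 12.95 [0.77645702 0.92845599 1.33521988]
[[1, -3, 0, 7, -0.0, -0.2, 8.5], [1, -8, -12, 2, -5.4, 4.9, 13.5], [1, -14, -24, -2, -10.8, 10.1, 18.4], [1, -19, -37, -7, -16.3, 15.3, 23.3], [1, -25, -49, -12, -21.7, 20.5, 28.2]]
[[1, -7, -6, -11, -5.0, 5.5, 5.0], [1, -14, -12, -21, -10.0, 11.1, 10.0], [1, -22, -17, -32, -15.0, 16.6, 15.0], [1, -29, -23, -42, -20.0, 22.2, 20.0], [1, -36, -29, -53, -24.9, 27.7, 24.9]]
[[1, -2, 2, -14, -5.0, 5.5, 5.0], [1, -4, 4, -28, -10.0, 11.1, 10.0], [1, -6, 6, -41, -15.0, 16.6, 15.0], [1, -8, 7, -55, -20.0, 22.2, 20.0], [1, -8, 7, -55, -20.0, 22.2, 20.0]]
```

Run:
```python
from h import *
plan([([535,-410,200],T)],1)
```

```text
[[1, -6, -12, -4, -5.5, 5.2, 5.5], [1, -11, -24, -8, -11.0, 10.4, 10.9], [1, -17, -36, -12, -16.4, 15.7, 16.4], [1, -23, -48, -16, -21.9, 20.9, 21.8], [1, -28, -61, -20, -27.4, 26.1, 27.3]]
[[1, -6, -5, -11, -5.5, 5.2, 5.5], [1, -13, -10, -23, -11.0, 10.4, 10.9], [1, -19, -16, -34, -16.4, 15.7, 16.4], [1, -25, -21, -45, -21.9, 20.9, 21.8], [1, -32, -26, -57, -27.4, 26.1, 27.3]]
[[1, -1, 3, -14, -5.5, 5.2, 5.5], [1, -2, 6, -27, -11.0, 10.4, 10.9], [1, -2, 9, -41, -16.4, 15.7, 16.4], [1, -2, 9, -41, -16.4, 15.7, 16.4], [1, -2, 9, -41, -16.4, 15.7, 16.4]]
```

Call:
{"op": "carry_out", "data": {"deltas": [[1, -6, -12, -4, -5.5, 5.2, 5.5], [1, -11, -24, -8, -11.0, 10.4, 10.9], [1, -17, -36, -12, -16.4, 15.7, 16.4], [1, -23, -48, -16, -21.9, 20.9, 21.8], [1, -28, -61, -20, -27.4, 26.1, 27.3]]}}

```text
time_s: 13.58
eef_pos: [496.6, -310.6, 232.6]
ee_rot: [0.751, -0.303, 0.115, 0.575]
force: [-0.5, 0.2, -0.6]
grip_width: -0.0
```

Call:
{"op": "carry_out", "data": {"deltas": [[1, -6, -5, -11, -5.5, 5.2, 5.5], [1, -13, -10, -23, -11.0, 10.4, 10.9], [1, -19, -16, -34, -16.4, 15.7, 16.4], [1, -25, -21, -45, -21.9, 20.9, 21.8], [1, -32, -26, -57, -27.4, 26.1, 27.3]]}}

```text
time_s: 14.2
eef_pos: [520.9, -373.3, 212.4]
ee_rot: [0.461, -0.554, 0.208, 0.662]
force: [-0.2, 0.5, -0.0]
grip_width: 0.005
```

Run:
```python
from h import *
s=ctrl.sense(); print(s["eef_pos"],np.round(s["joints"],2),s["time_s"],s["force"])
plan([([535,-410,170],T)],1)
```

```text
[ 520.92762474 -373.31727929  212.44721984] [-0.91  0.73  0.94  0.27  1.75  1.68] 14.2 [-0.21628946  0.47842972 -0.01999632]
[[1, 9, 5, -16, -5.5, 5.2, 5.4], [1, 17, 11, -33, -11.0, 10.3, 10.8], [1, 26, 16, -49, -16.4, 15.5, 16.3], [1, 26, 16, -49, -16.4, 15.5, 16.3], [1, 26, 16, -49, -16.4, 15.5, 16.3]]
```

Call:
{"op": "carry_out", "data": {"deltas": [[1, 9, 5, -16, -5.5, 5.2, 5.4], [1, 17, 11, -33, -11.0, 10.3, 10.8], [1, 26, 16, -49, -16.4, 15.5, 16.3], [1, 26, 16, -49, -16.4, 15.5, 16.3], [1, 26, 16, -49, -16.4, 15.5, 16.3]]}}

```text
time_s: 14.82
eef_pos: [534.5, -409.3, 170.5]
ee_rot: [0.252, -0.661, 0.248, 0.662]
force: [-0.3, -0.2, 0.1]
grip_width: -0.001
```

Run:
```python
from h import *
s=ctrl.sense(); print(s["eef_pos"],np.round(s["joints"],2),s["time_s"],rot(s["ee_rot"]).as_matrix().round(3).tolist())
C=cam("wrist"); np.savez("c.npz",M=C[1],o=C[2]); im=viewer.capture("wrist")[:,:,::-1]
cv2.imwrite("pics/w3.png",im)
print([w2px(C,q).round() for q in ([537,-412,30],[557,-427,30],[588,-314,155],s["eef_pos"])])
```

```text
[ 534.48947529 -409.32713662  170.51705065] [-0.83  0.69  1.06  0.    1.39  1.46] 14.825 [[-0.0, -0.661, -0.75], [0.006, -0.75, 0.661], [-1.0, -0.004, 0.004]]
[array([322., 184.]), array([320., 154.]), array([114., 295.]), array([321., 270.])]
```

View pics/w3.png

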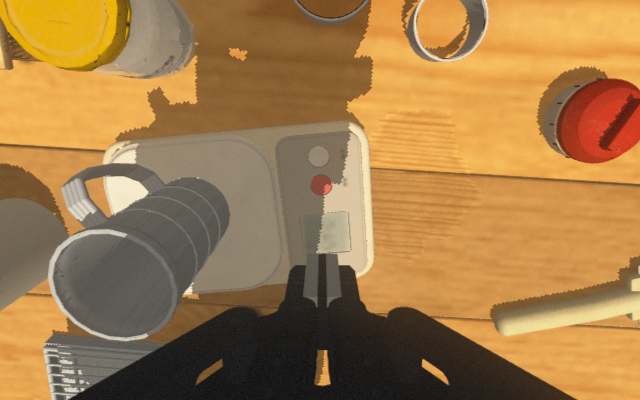

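Wrist view: the red tare button is at (321,185) against a predicted (322,184), power at (318,156). The TCP sits about 4 mm to the display side of tare. The cup is upright on the pan. Descending.

Call:
{"op": "carry_out", "data": {"deltas": [[1, 35, 0, 0, 0, 0, 0], [1, 70, 0, 0, 0, 0, 0], [1, 100, 0, 0, 0, 0, 0], [1, 122, 0, 0, 0, 0, 0], [1, 130, 0, 0, 0, 0, 0]]}}

```text
time_s: 15.5
eef_pos: [534.0, -408.9, 39.0]
ee_rot: [0.251, -0.66, 0.248, 0.663]
force: [0.5, -0.1, 0.9]
grip_width: -0.0
```

Call:
{"op": "carry_out", "data": {"deltas": [[1, 2, 0, 0, 0, 0, 0], [1, 4, 0, 0, 0, 0, 0], [1, 6, 0, 0, 0, 0, 0], [1, 7, 0, 0, 0, 0, 0], [1, 7, 0, 0, 0, 0, 0]]}}

```text
time_s: 16.12
eef_pos: [534.6, -408.7, 33.1]
ee_rot: [0.25, -0.661, 0.248, 0.662]
force: [-1.0, 0.7, -0.8]
grip_width: 0.0
```

Run:
```python
from h import *
s=ctrl.sense(); print(s["eef_pos"],s["time_s"],s["force"])
C=cam("wrist"); im=viewer.capture("wrist")[:,:,::-1]
cv2.imwrite("pics/w4.png",cv2.resize(im[100:400,170:470],(600,600),interpolation=cv2.INTER_CUBIC))
```

```text
[ 534.62192006 -408.68447118   33.12470906] 16.125 [-1.024442    0.67323722 -0.82132168]
```

View pics/w4.png

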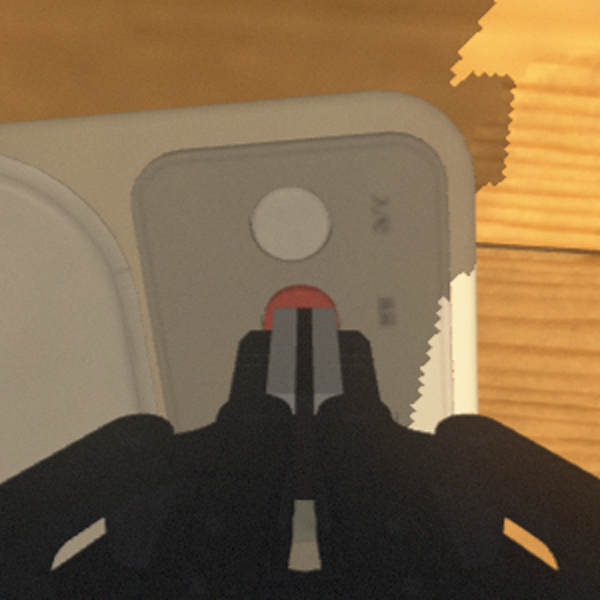

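The fingertips cover the middle of the red tare button and stay well clear of the white power button. Pressing in small steps.

Call:
{"op": "carry_out", "data": {"deltas": [[1, 1, 0, 0, 0, 0, 0], [1, 2, 0, 0, 0, 0, 0], [1, 2.5, 0, 0, 0, 0, 0], [1, 3, 0, 0, 0, 0, 0], [1, 3, 0, 0, 0, 0, 0]]}}

```text
time_s: 16.8
eef_pos: [534.6, -408.7, 30.1]
ee_rot: [0.25, -0.661, 0.248, 0.662]
force: [-0.1, 0.7, 1.0]
grip_width: 0.001
```

Call:
{"op": "carry_out", "data": {"deltas": [[1, 0.3, 0, 0, 0, 0, 0], [1, 0.6, 0, 0, 0, 0, 0], [1, 0.9, 0, 0, 0, 0, 0], [1, 1.2, 0, 0, 0, 0, 0], [1, 1.2, 0, 0, 0, 0, 0]]}}

```text
time_s: 17.42
eef_pos: [534.6, -408.7, 28.9]
ee_rot: [0.25, -0.661, 0.248, 0.662]
force: [-1.5, 1.3, 3.2]
grip_width: 0.002
```

Button spring felt. Pressing on until the force rises beyond it, then holding.

Call:
{"op": "carry_out", "data": {"deltas": [[1, 0.3, 0, 0, 0, 0, 0], [1, 0.6, 0, 0, 0, 0, 0], [1, 0.8, 0, 0, 0, 0, 0], [1, 0.8, 0, 0, 0, 0, 0], [1, 0.8, 0, 0, 0, 0, 0]]}}

```text
time_s: 18.05
eef_pos: [534.6, -408.7, 28.8]
ee_rot: [0.25, -0.661, 0.248, 0.662]
force: [-3.2, 2.3, 7.9]
grip_width: -0.001
```

At 28.8 mm with 7.9 N the button is bottomed out. Releasing and lifting straight up.

Call:
{"op": "carry_out", "data": {"deltas": [[1, 0, 0, 0, 0, 0, 0], [1, -5, 0, 0, 0, 0, 0], [1, -30, 0, 0, 0, 0, 0], [1, -70, 0, 0, 0, 0, 0], [1, -110, 0, 0, 0, 0, 0]]}}

```text
time_s: 18.68
eef_pos: [534.5, -409.0, 138.8]
ee_rot: [0.25, -0.661, 0.248, 0.663]
force: [-0.7, -0.3, 0.3]
grip_width: -0.001
```

Call:
{"op": "carry_out", "data": {"deltas": [[1, -30, 0, 0, 0, 0, 0], [1, -60, 0, 0, 0, 0, 0], [1, -60, 0, 0, 0, 0, 0], [1, -60, 0, 0, 0, 0, 0], [1, -60, 0, 0, 0, 0, 0]]}}

```text
time_s: 19.3
eef_pos: [534.4, -409.0, 196.5]
ee_rot: [0.251, -0.66, 0.247, 0.663]
force: [-0.9, -0.5, 0.1]
grip_width: 0.001
```

Run:
```python
from h import *
s=ctrl.sense(); print(s["eef_pos"],s["time_s"],s["force"])
b=viewer.capture("wrist")[:,:,::-1]; a=viewer.capture("side")[140:340,220:440,::-1]
cv2.imwrite("pics/f.png",np.hstack([cv2.resize(a,(352,320)),cv2.resize(b,(448,280)) if 0 else cv2.copyMakeBorder(cv2.resize(b,(448,280)),0,40,0,0,cv2.BORDER_CONSTANT)]))
```

```text
[ 534.38407964 -409.01722346  196.51459241] 19.3 [-0.85260825 -0.45288535  0.112245  ]
```

View pics/f.png

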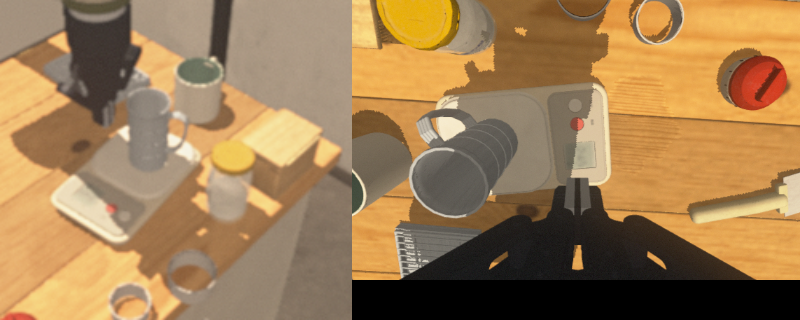

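The cup is upright on the pan with base near the middle, both buttons are up, the mug, jar and cutters look undisturbed, and the gripper is clear. Handing in.

```bash
python3 -c "
from rig import order
print(order.finish_job())"
```

```text
the job is handed in; nothing more can be done
None
```

The cup is standing mouth up on the scale's pan and the tare button was pressed and released. I handed the job in at about 19.4 s of the 58 s allowed; no verdict is reported.

- **Turning and placing:** I gripped the cup level from the side opposite its handle, lifted it and rolled it 180°. I set it on the pan with a light contact of about 6 N and let go.
- **Tare:** I pressed with the closed fingertips, about 4 mm towards the display side to stay off the power button. The press stopped at 28.8 mm with about 8 N, which matches the button's 1.2 mm travel, and was held for about 0.3 s.
- **Last look:** The final pictures show:
  - the cup upright near the middle of the pan;
  - the scale, mug, jar and cutters where they were, judged by eye;
  - the gripper clear of everything, with a force reading near zero.

**Checks that disagreed:** the side camera put the cup about 12 mm from where the arm's own position put it. Measured against the pan in that same picture, it was about 6 mm off centre before I lowered it. I then shifted it 4 mm to correct this, well inside the 30 mm limit. I did not measure the cup's position again after letting go. I could only judge that the tare button came back up, and that power was never pressed, from the pictures and forces.

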